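# Tip the used test cassettes into the discard bin

### The job

Two tip trays stand on the lab bench; one of them holds two flat used test cassettes. Lift that tray by the handle on its free end until both cassettes have slid out into the bin in front of it, then lower the tray gently all the way back onto its rest, without letting it drop, and let go. Leave the other tray with its bottle, the jar and the stapler alone.

Things in the scene. Friction and masses are not known exactly. Their poses are not given: they have to be found in the camera images.
- tray (a joint): Hinge angle of the tray that holds the cassettes: 0 lying level on its rest, growing as the handle end is lifted, stop at 1.3 rad. It turns freely (0.35 kg) and falls back if let go. Dark steel tray 172 by 130 mm, floor 4 mm, walls 4 mm thick and 30 mm high except at the open hinge end. The cassettes start to slide between 0.4 and 0.7 rad; 1.0 rad surely empties it.
- tray_handle (a point): Middle of the grip bar of that tray's handle: a dark steel round bar 10 mm thick and 100 mm long, parallel to the hinge, 45 mm clear of the tray's end wall and joined to it by a 10 mm bar at each end; 210 mm from the hinge line and 15 mm above the tray floor, 115 mm above the bench when the tray is down. Nothing stands under the bar. The frame's x axis points along the tray from handle to hinge (turning down as the tray is lifted), y along the grip bar.
- tray_hinge (a point): Middle of that tray's hinge line, fixed on the stand, 100 mm above the bench, at the level of the top of the tray floor; x axis level, pointing from the handle end over the hinge to the bin, y along the hinge, z up. The handle moves on a circle about this line. The bin is fixed to the stand just beyond: an open grey box standing on the bench, 150 mm long (along x), 160 mm wide (y), 70 mm high, walls 4 mm, its centre 85 mm beyond the hinge line.
- cassette1_center (a point): Centre of a used test cassette: flat white plastic piece with a small window and a small well, 72 mm (x) by 24 mm (y) by 7 mm, loose, lying in the tray.
- cassette2_center (a point): Centre of the other cassette, the same, lying beside it in the same tray.
- other_tray (a joint): Hinge angle of the other tray, of the same build with its own stand and bin, beside the first and holding only a bottle; 0 is level. To be left alone.
- bottle_center (a point): Centre of a capped white bottle, 36 mm in diameter and 60 mm high, upright and loose in the other tray. To be left alone.
- jar_center (a point): Centre of a lidded translucent jar, 60 mm in diameter and 75 mm high, upright and loose on the bench out to one side. To be left alone.
- stapler_center (a point): Centre of a stapler, 130 by 34 by 46 mm, loose on the bench out to one side. To be left alone.
Things that resemble listed ones, but are neither listed nor needed, are in the scene too. Leave any blue look-alike of the part that bears cassette1_center alone. Leave any pink look-alike of the part that bears cassette2_center alone.

How it is judged (in metres and radians):
On the way:
1. the tray is still lifted (over 0.25 rad) with both cassettes in the bin (value of joint tray above 0.25 rad and x of cassette1_center in the frame of tray_hinge between 0.013 and 0.157 m and y of cassette1_center in the frame of tray_hinge between -0.077 and 0.077 m and z of each of cassette1_center, cassette2_center in the frame of tray_hinge below -0.035 m and x of cassette2_center in the frame of tray_hinge between 0.013 and 0.157 m and y of cassette2_center in the frame of tray_hinge between -0.077 and 0.077 m), for 0.1 s.
At the end, for the whole second after the job is handed in: Both cassettes lie inside the bin (centres within its walls and no higher than 65 mm above the bench) and the tray is back down on its rest (below 0.05 rad, about 10 mm at the handle); the other tray is down too (x of cassette1_center in the frame of tray_hinge between 0.013 and 0.157 m and y of cassette1_center in the frame of tray_hinge between -0.077 and 0.077 m and z of each of cassette1_center, cassette2_center in the frame of tray_hinge below -0.035 m and x of cassette2_center in the frame of tray_hinge between 0.013 and 0.157 m and y of cassette2_center in the frame of tray_hinge between -0.077 and 0.077 m and value of joint each of tray, other_tray below 0.05 rad); the robot touches nothing.
It fails at once if the tray is let drop: it swings down faster than 2.5 rad/s (about 0.5 m/s at the handle) while more than 0.05 rad above its rest (value of joint tray above 0.05 rad and velocity of joint tray below -2.5 rad/s).
It fails at once if the other tray is lifted by more than 0.1 rad (value of joint other_tray above 0.1 rad).
It fails at once if the bottle, jar or stapler is moved more than 20 mm (distance of any of bottle_center, jar_center, stapler_center from where it was at the start of the episode above 0.02 m).
It also fails if it takes over 40 s, if anything falls off the work surface, if the arm or the gripper's body presses on something with over 40 N, if the wrist force passes 120 N, or if a joint passes its speed limit or range.

### The arm

A 6-joint arm with a two-finger parallel gripper is mounted at the origin on the work surface. World frame = base frame: x ahead of the robot, y to its left, z up, the work surface at z = 0. Lengths are in mm, angles in rad, forces in N, time in s.
With the tool pointing down it reaches from about 325 to 900 mm from the base axis. Payload 3.5 kg.
Tool frame: the origin (TCP) lies on the centre line of the jaws, within the pads' length; the fingertips stand 11 mm ahead of it and the grasp point (between the pads) lies 8 mm behind it; z points along the fingers, y is the line along which they close (so a half turn about z gives the same grasp; the last joint's range is limited). The gripper opens to 85 mm and grips with 20 to 120 N. Pads are 22 mm wide; open, the fingers measure 114 mm over their backs; the gripper's body (76 mm by 85 mm) begins 54 mm behind the grasp point. The pads swing forward as they close: fully open they stand 13 mm farther back than shut.
Start: joints at [1.157, 0.276, -0.026, 1.268, 0, 1.467], TCP at [191.144, 595.051, 242.313] pointing down, gripper open.
Joint ranges: [-3.12, 3.12], [-0.85, 1.88], [-1.08, 1.24], [-1.95, 2.15], [-1.57, 1.53], [-3.14, 3.14]. Speed limits (rad/s): [2.57, 2.57, 3.14, 3.14, 3.14, 3.14].

### API

Orientations are given as a rotation vector (axis times angle).
In Python, from plant import ctrl, viewer gives the robot as it stands. The module is installed in compiled form; this text tells all that it offers.
- The arm moves only by the tool carry_out, never from a script. Its argument "commands" is a list of rows, each a list of 7 numbers: the shift along the tool's x, y, z as a fraction of full scale, then the turn, a rotation vector about the tool's x, y, z as a fraction of full scale, then the closure in counts, from 0 (fully open) to 255 (shut). A call has 1 to 10 rows; each row is the pose to reach, as a shift and turn from the pose commanded when the call began, along the tool's axes at that moment; what a row does not reach only later rows make up. Full scale, the value 1, is 0.1 m for a shift and 120 degrees for a turn. A row lasts 1/8 s, in which the tool goes at most 62.5 mm and 10.7 degrees, less where a joint would pass 70% of its speed; a pose out of reach is approached as far as the arm can. A call with a number of a shift or a turn outside -1 to 1 is refused whole. A call with a gripper value outside its range is refused whole. The fingers move at their own pace and stop on an object; "newtons" is the grip in N (left out, the last holds). Time passes only in rows, so rows that repeat a pose let the fingers close. It gives the time, the measured TCP pose, the force, the opening and the grip force at its end, in the units of the state.
- ctrl.state(): the state, without advancing time (a new reading comes with each control period).
- viewer.read_camera(name): name is "scene" or "side" or "wrist"; returns the picture (420x560x3 uint8, blue, green, red); there is no depth.
- viewer.get_calibration(name): a dict with "fx", "fy", "cx", "cy" (pixels), "R" (3x3) and "t" (3): a world point X has camera coordinates R X + t. Camera axes: x right, y down, z forward; pixel columns grow to the right and rows downward; lengths in mm; the calibration is good to about 2 mm. A picture is of the moment at which its call begins: read the wrist's pose just before it. get_calibration takes no time and is no camera call; for the wrist camera it gives the pose at the moment of the call.
- ctrl.finish_job(): hands the job in; it is judged then, once.
The state is a dict: "time": time; "joint_pos": joint angles; "dq": joint speeds; "tau": joint torques, N m; "eef_pos": TCP position; "eef_rot": TCP orientation; "force": force on the tool from outside, world axes, zero at the start; "ft_torque": the same for the moment, N m; "width": finger opening in mm; "finger_force": force on a finger pad.
Only numpy, scipy, OpenCV 4.12 (cv2) and the standard library are available. Lean on these libraries where they do the work, as an engineer would, in place of code of your own. Each camera call takes 0.05 s, during which the arm holds its last target. There are 200 camera calls.

## Working session

There is one attempt and no reset: what is moved stays moved. The work goes in short steps, Python scripts to look and compute and a tool call to move; the robot and the scene stay as the last step left them, time stands still between calls to the robot, and variables do not carry over. Pictures are saved under pics/ and viewed, at most 10 in all, crops included, and the job is handed in when it is done.

Besides the shell and the picture viewer there is one more tool, called after "Call:" in YAML: its name, and indented under it one key for each argument. carry_out: Moves the arm, as the interface text tells. Shift numbers are shares of 0.1 m and turn numbers shares of 120 degrees, none past 1 either way. Its arguments: {"type":"object","properties":{"commands":{"type":"array"},"newtons":{"type":"number"}},"required":["commands"]}

```bash
mkdir -p pics; python3 - <<'E'
from plant import ctrl, viewer
import cv2,numpy as np
for n in("scene","side"):
    cv2.imwrite(f"pics/{n}0.png",cv2.resize(viewer.read_camera(n),(800,600),interpolation=cv2.INTER_CUBIC))
    c=viewer.get_calibration(n);print(n,c)
s=ctrl.state();print(s)
E
```

```text
scene {'fx': 444.727421931005, 'fy': 444.727421931005, 'cx': 285.1543146686218, 'cy': 210.58015290279715, 'R': array([[-0.30495187,  0.95236636,  0.00163587],
       [ 0.559871  ,  0.18066214, -0.80864433],
       [-0.7704212 , -0.24568172, -0.58829556]]), 't': array([ 163.88691618, -265.57642442, 1824.65512307])}
side {'fx': 381.72946473173687, 'fy': 381.72946473173687, 'cx': 276.2748070898808, 'cy': 210.50824431430897, 'R': array([[ 9.78377467e-01, -2.06826785e-01, -4.62185621e-04],
       [-1.04021183e-01, -4.90129928e-01, -8.65420272e-01],
       [ 1.78765561e-01,  8.46755770e-01, -5.01046444e-01]]), 't': array([-575.09358189,  159.86637045, 1067.33617451])}
{'time': 0.1, 'joint_pos': array([ 1.15656264e+00,  2.77084103e-01, -2.77539971e-02,  1.26799205e+00,
       -4.26474786e-06,  1.46738807e+00]), 'dq': array([ 5.89105991e-05, -2.68750073e-03,  2.98265655e-03,  7.27465279e-04,
        8.29448185e-04,  1.23384474e-04]), 'tau': array([ 8.58969524e-04, -4.46707892e+01,  2.96129179e+01,  8.44141381e-03,
       -3.96075313e-05,  5.34729509e-06]), 'eef_pos': array([190.89126288, 594.41553365, 241.2497855 ]), 'eef_rot': array([-4.86200207e-01, -3.10321764e+00,  3.08951340e-03]), 'force': array([-0.69241532,  0.83402563, -0.46572087]), 'ft_torque': array([-0.05072137,  0.00232904,  0.04467069]), 'finger_force': 0.0, 'width': 85.23188639621411}
```

View pics/scene0.png

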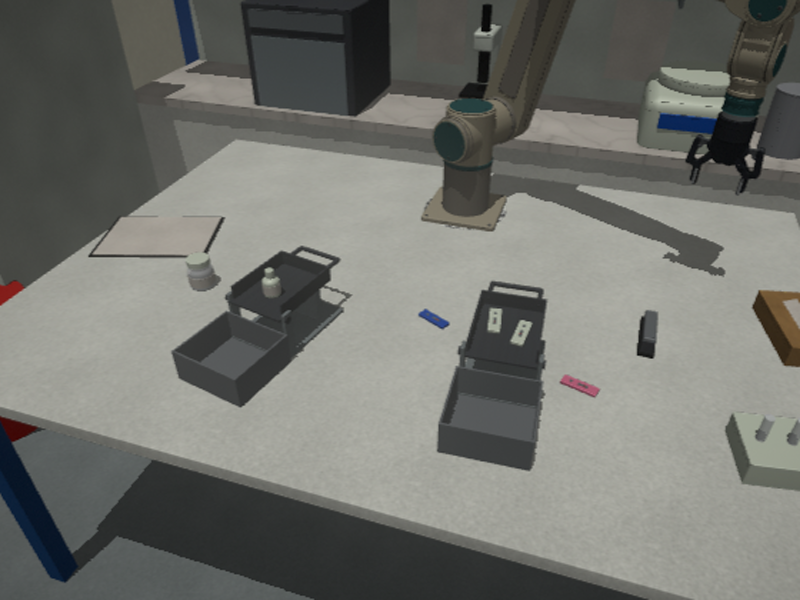

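View pics/side0.png

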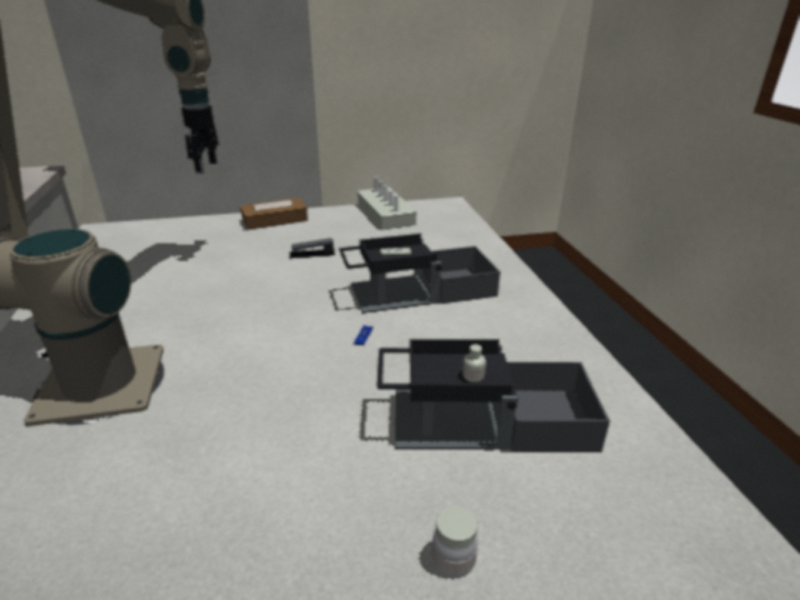

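The cassette tray is right of centre in the scene view: grip bar from about (491,285) to (545,289), hinge posts near (462,352) and (544,362), bin below it. Next I'll enlarge that part.

```bash
python3 - <<'E'
import cv2
from plant import viewer
im=viewer.read_camera("scene")
# crop cols 300..400, rows 190..330 
cv2.imwrite("pics/crop1.png",cv2.resize(im[190:295,285:425],(800,600),interpolation=cv2.INTER_CUBIC))
E
```

```text
(no output)
```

View pics/crop1.png

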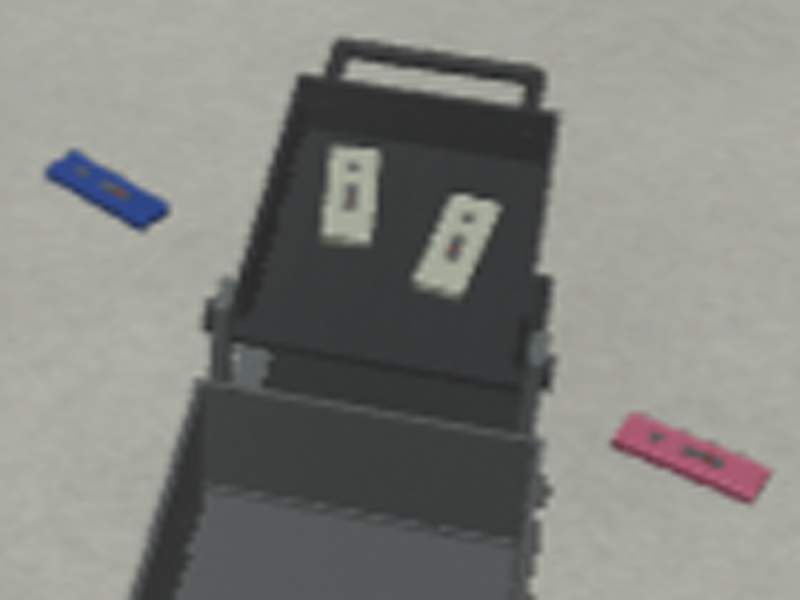

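The crop (scale 5.714, offset 285,190) shows the grip bar from (340,46) to (540,76), the floor's hinge edge from (235,340) to (535,388), and the bin's near rim from (203,380) to (538,437). Both cassettes are white; the blue and pink look-alikes lie outside the tray.

```bash
cat > h.py <<'E'
import numpy as np
from plant import ctrl, viewer
def ray(n,u,v,z,c=None):
    c=c or viewer.get_calibration(n);R,t=c["R"],c["t"]
    d=R.T@np.array([(u-c["cx"])/c["fx"],(v-c["cy"])/c["fy"],1]);o=-R.T@t
    return o+d*(z-o[2])/d[2]
E
python3 - <<'E'
from h import *
k=140/800
P=lambda u,v,z:ray("scene",285+u*k,190+v*k,z)
a,b=P(340,46,115),P(540,76,115)
c,d=P(235,340,100),P(535,388,100)
e,f=P(203,380,70),P(538,437,70)
for x,y in((a,b),(c,d),(e,f)):
    print(x.round(),y.round(),((x+y)/2).round(),np.linalg.norm(x-y).round(),np.degrees(np.arctan2(*(y-x)[[1,0]])).round(1))
v=(c+d)/2-(a+b)/2;print(np.linalg.norm(v[:2]),np.degrees(np.arctan2(v[1],v[0])))
E
```

```text
[517. 178. 115.] [512. 280. 115.] [515. 229. 115.] 102.0 92.6
[742. 177. 100.] [732. 311. 100.] [737. 244. 100.] 134.0 94.0
[739. 163.  70.] [730. 315.  70.] [735. 239.  70.] 153.0 93.4
222.91515403615995 3.8264832324509315
```

```bash
cat >> h.py <<'E'
from scipy.spatial.transform import Rotation as Ro
def goal(p,yaw=3.5):
    """shift (tool axes, share of 0.1 m) and turn (share of 120 deg) to TCP p, tool down, tool y along yaw (both choices)"""
    s=ctrl.state();R=Ro.from_rotvec(s["eef_rot"])
    print("t",round(s["time"],2),"pos",s["eef_pos"].round(1),"shift",(R.inv().apply(np.array(p)-s["eef_pos"])/100).round(3),"F",s["force"].round(1),"w",round(s["width"],1))
    for sg in(1,-1):
        a=np.radians(yaw);y=sg*np.array([np.cos(a),np.sin(a),0]);z=np.array([0,0,-1.]);
        G=Ro.from_matrix(np.c_[np.cross(y,z),y,z])
        print(sg,"turn",((R.inv()*G).as_rotvec()/np.radians(120)).round(3))
    print("joints",s["joint_pos"].round(2))
E
python3 - <<'E'
from h import *
goal([515,228,240])
print(Ro.from_rotvec(ctrl.state()["eef_rot"]).as_matrix().round(3))
E
```

```text
t 0.15 pos [190.9 594.5 241.4] shift [-4.206 -2.498  0.018] F [-0.   0.2 -0.9] w 85.2
1 turn [-0.001  0.     0.572]
-1 turn [-0.    -0.001 -0.928]
joints [ 1.16  0.28 -0.03  1.27 -0.    1.47]
[[-0.952  0.306 -0.001]
 [ 0.306  0.952 -0.002]
 [ 0.    -0.002 -1.   ]]
```

Call:
carry_out:
  commands:
    - [-0.5, -0.3, 0, 0, 0, 0, 0]
    - [-1, -0.6, 0, 0, 0, 0, 0]
    - [-1, -0.6, 0, 0, 0, 0, 0]

```text
time: 0.52
eef_pos: [269.8, 504.6, 241.9]
eef_rot: [-0.493, -3.103, 0.003]
force: [0.2, 1.0, 0.4]
width: 85.1
finger_force: 0.0
```

Call:
carry_out:
  commands:
    - [-0.5, -0.3, 0, 0, 0, 0, 0]
    - [-1, -0.6, 0, 0, 0, 0, 0]
    - [-1, -0.6, 0, 0, 0, 0, 0]

```text
time: 0.9
eef_pos: [346.5, 417.8, 242.1]
eef_rot: [0.493, 3.103, -0.001]
force: [0.2, 0.2, -0.2]
width: 85.2
finger_force: 0.0
```

Call:
carry_out:
  commands:
    - [-0.5, -0.3, 0, 0, 0, 0, 0]
    - [-1, -0.6, 0, 0, 0, 0, 0]
    - [-1, -0.6, 0, 0, 0, 0, 0]

```text
time: 1.27
eef_pos: [423.3, 331.0, 242.2]
eef_rot: [0.492, 3.103, 0.0]
force: [0.2, 0.1, 0.2]
width: 85.3
finger_force: 0.0
```

Call:
carry_out:
  commands:
    - [-0.4, -0.3, 0, 0, 0, 0.08, 100]
    - [-0.6, -0.4, 0, 0, 0, 0.16, 100]
    - [-0.6, -0.4, 0, 0, 0, 0.25, 100]
    - [-0.6, -0.4, 0, 0, 0, 0.33, 100]
    - [-0.6, -0.4, 0, 0, 0, 0.41, 100]
    - [-0.6, -0.4, 0, 0, 0, 0.49, 100]
    - [-0.6, -0.4, 0, 0, 0, 0.572, 100]
    - [-0.6, -0.4, 0, 0, 0, 0.572, 100]

```text
time: 2.28
eef_pos: [465.6, 277.3, 242.1]
eef_rot: [-2.146, -2.293, 0.0]
force: [-0.2, 0.3, 0.6]
width: 52.0
finger_force: 0.0
```

```bash
python3 - <<'E'
from h import *
import cv2
goal([515,228,240])
c=viewer.get_calibration("wrist")
cv2.imwrite("pics/w1.png",viewer.read_camera("wrist"))
import pickle;pickle.dump(c,open("w1.pkl","wb"))
for n,p in dict(bar0=(517,178,115),bar1=(512,280,115)).items():
    x=c["R"]@np.array(p)+c["t"];print(n,c["fx"]*x[0]/x[2]+c["cx"],c["fy"]*x[1]/x[2]+c["cy"])
E
```

```text
t 2.27 pos [465.6 277.3 242.1] shift [-0.525  0.46   0.021] F [-0.2  0.3  0.6] w 52.0
1 turn [-0.    -0.     0.003]
-1 turn [ 0.000e+00 -1.000e-03 -1.497e+00]
joints [ 0.42  0.13 -0.21  1.23  0.    1.92]
bar0 326.7428032837981 294.1762948985536
bar1 333.72954254456295 201.64539068228547
```

View pics/w1.png

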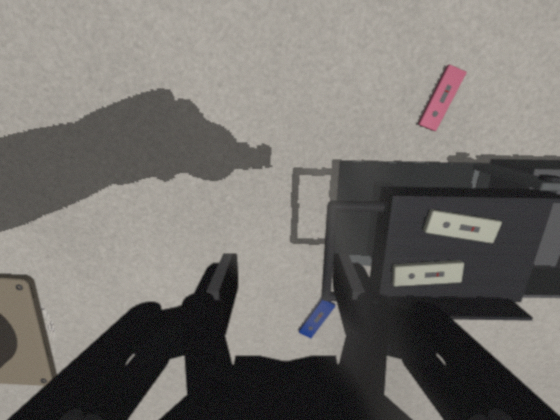

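The wrist view shows the bar from (329,206) to about (325,297), upright in the picture. The tray edges are level, so the yaw matches; both cassettes are in the tray at right.

```bash
python3 - <<'E'
from h import *
import pickle
c=pickle.load(open("w1.pkl","rb"))
for u,v in((329,208),(325,297),(327,252)):print(ray("",u,v,115,c).round(1))
for u,v in((391,190),(375,315)):print("wall130",ray("",u,v,130,c).round(1))
goal([514,229,170])
E
```

```text
[508.3 273.4 115. ]
[515.6 174.4 115. ]
[511.7 227.2 115. ]
wall130 [557.7 298.5 130. ]
wall130 [565.6 167.  130. ]
t 2.33 pos [465.8 277.  242.2] shift [-0.512  0.449  0.721] F [0.3 0.9 0.4] w 52.0
1 turn [-0.    -0.     0.003]
-1 turn [ 0.    -0.    -1.497]
joints [ 0.42  0.13 -0.21  1.23  0.    1.92]
```

Call:
carry_out:
  commands:
    - [-0.5, 0.44, 0, 0, 0, 0, 120]
    - [-0.5, 0.44, 0.35, 0, 0, 0, 120]
    - [-0.5, 0.44, 0.7, 0, 0, 0, 120]
    - [-0.5, 0.44, 0.7, 0, 0, 0, 120]

```text
time: 2.82
eef_pos: [510.8, 228.0, 169.2]
eef_rot: [-2.146, -2.289, 0.01]
force: [0.2, -0.0, -0.3]
width: 45.1
finger_force: 0.0
```

```bash
python3 - <<'E'
from h import *
import cv2
goal([513,228,107])
cv2.imwrite("pics/w2.png",viewer.read_camera("wrist"))
E
```

```text
t 2.83 pos [510.8 228.  169.2] shift [-0.001  0.027  0.622] F [ 0.2 -0.  -0.3] w 45.1
1 turn [-0.003  0.001  0.002]
-1 turn [-1.000e-03 -5.000e-03 -1.498e+00]
joints [ 0.3   0.22 -0.27  1.1   0.    1.81]
```

View pics/w2.png

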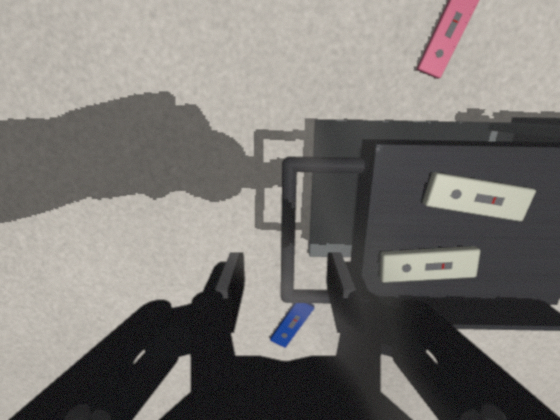

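The bar runs down column 289 from row 160 to 297, between fingers at columns 237 and 335, so it is centred. Descending and closing.

Call:
carry_out:
  commands:
    - [0, 0.01, 0.3, 0, 0, 0, 120]
    - [0, 0.01, 0.62, 0, 0, 0, 120]
    - [0, 0.01, 0.62, 0, 0, 0, 120]
    - [0, 0.01, 0.62, 0, 0, 0, 255]
    - [0, 0.01, 0.62, 0, 0, 0, 255]
    - [0, 0.01, 0.62, 0, 0, 0, 255]
    - [0, 0.01, 0.62, 0, 0, 0, 255]
    - [0, 0.01, 0.62, 0, 0, 0, 255]
  newtons: 30

```text
time: 3.88
eef_pos: [512.2, 228.9, 112.2]
eef_rot: [-2.148, -2.287, 0.003]
force: [-7.9, 0.4, 7.9]
width: 8.6
finger_force: 29.3
```

```bash
python3 - <<'E'
from h import *
goal([513,228,107])
# lift path in tool axes: y along tray, z down; circle about hinge, from angle 0
r,p=np.hypot(210,15),np.arctan2(15,210)
for th in np.arange(0,1.11,.1):
    print(round(th,2),"y",round((210-r*np.cos(th+p))/100,3),"z",round(-(r*np.sin(th+p)-15)/100,3))
E
```

```text
t 3.88 pos [512.2 228.9 112.2] shift [-0.009  0.007  0.052] F [-7.9  0.4  7.9] w 8.6
1 turn [-0.002 -0.001  0.001]
-1 turn [ 1.000e-03 -3.000e-03 -1.499e+00]
joints [ 0.3   0.27 -0.33  0.98  0.    1.81]
0.0 y 0.0 z 0.0
0.1 y 0.025 z -0.209
0.2 y 0.072 z -0.414
0.3 y 0.138 z -0.614
0.4 y 0.224 z -0.806
0.5 y 0.329 z -0.988
0.6 y 0.451 z -1.16
0.7 y 0.59 z -1.318
0.8 y 0.745 z -1.461
0.9 y 0.912 z -1.588
1.0 y 1.092 z -1.698
1.1 y 1.281 z -1.79
```

The bar is held (8.6 mm opening, 29 N). Lifting along the arc to 0.5 rad.

Call:
carry_out:
  commands:
    - [0.01, 0.0, -0.1, 0, 0, 0, 255]
    - [0, 0.025, -0.21, 0, 0, 0, 255]
    - [0, 0.045, -0.31, 0, 0, 0, 255]
    - [0, 0.07, -0.41, 0, 0, 0, 255]
    - [0, 0.14, -0.61, 0, 0, 0, 255]
    - [0, 0.22, -0.81, 0, 0, 0, 255]
    - [0, 0.33, -0.99, 0, 0, 0, 255]
    - [0, 0.33, -0.99, 0, 0, 0, 255]

```text
time: 4.88
eef_pos: [544.3, 230.4, 212.1]
eef_rot: [-2.148, -2.286, 0.006]
force: [-13.4, -0.7, 6.7]
width: 8.4
finger_force: 29.8
```

Force is radially outward at about 14 N, so I'm roughly 6 mm too close to the hinge. I'll correct that while continuing to 1.0 rad.

Call:
carry_out:
  commands:
    - [0, -0.03, -0.04, 0, 0, 0, 255]
    - [0, 0.07, -0.21, 0, 0, 0, 255]
    - [0, 0.21, -0.37, 0, 0, 0, 255]
    - [0, 0.37, -0.52, 0, 0, 0, 255]
    - [0, 0.55, -0.65, 0, 0, 0, 255]
    - [0, 0.73, -0.76, 0, 0, 0, 255]
    - [0, 0.73, -0.76, 0, 0, 0, 255]
    - [0, 0.73, -0.76, 0, 0, 0, 255]
    - [0, 0.73, -0.76, 0, 0, 0, 255]

```text
time: 6.0
eef_pos: [619.5, 234.2, 285.8]
eef_rot: [2.151, 2.288, -0.002]
force: [-2.5, -4.7, 4.3]
width: 8.7
finger_force: 30.7
```

```bash
python3 - <<'E'
from h import *
import cv2
im=viewer.read_camera("scene")
cv2.imwrite("pics/up.png",cv2.resize(im[170:338,250:474],(800,600),interpolation=cv2.INTER_CUBIC))
E
```

```text
(no output)
```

View pics/up.png

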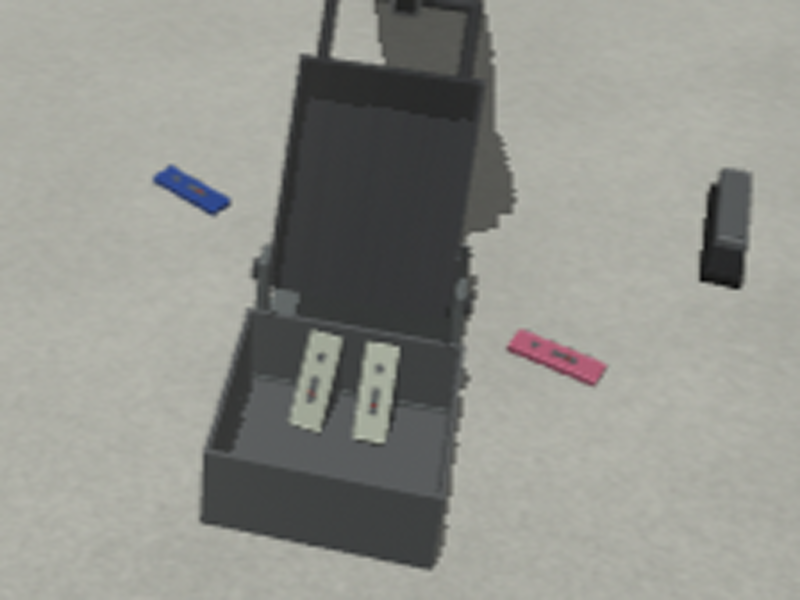

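Both cassettes have slid out of the tray into the bin and seem to lean on its near wall: ends (327,334)/(308,430) and (383,344)/(370,441) in the crop. I'll check their heights.

```bash
python3 - <<'E'
from h import *
P=lambda u,v,z:ray("scene",250+u*.28,170+v*.28,z)
h=np.array([723,241,100]);a=np.radians(3.5);ex=np.array([np.cos(a),np.sin(a),0])
for t,b in(((327,334),(308,430)),((383,344),(370,441))):
  lo=P(*b,8)
  for z in(8,20,30,40,50,60,70):
    hi=P(*t,z);print(z,"len",np.linalg.norm(hi-lo).round(),"x hi",((hi-h)@ex).round(),"x lo",((lo-h)@ex).round())
E
```

```text
8 len 105.0 x hi -43.0 x lo 62.0
20 len 93.0 x hi -30.0 x lo 62.0
30 len 84.0 x hi -19.0 x lo 62.0
40 len 77.0 x hi -8.0 x lo 62.0
50 len 73.0 x hi 3.0 x lo 62.0
60 len 71.0 x hi 14.0 x lo 62.0
70 len 73.0 x hi 25.0 x lo 62.0
8 len 104.0 x hi -42.0 x lo 62.0
20 len 92.0 x hi -29.0 x lo 62.0
30 len 83.0 x hi -18.0 x lo 62.0
40 len 77.0 x hi -7.0 x lo 62.0
50 len 72.0 x hi 3.0 x lo 62.0
60 len 71.0 x hi 14.0 x lo 62.0
70 len 72.0 x hi 25.0 x lo 62.0
```

The upper ends sit near z = 60 and the centres near z = 33 mm, x = 38 mm past the hinge, so both are in the bin and clear of the tray. Lowering back along the arc.

Call:
carry_out:
  commands:
    - [0, -0.09, 0.055, 0, 0, 0, 255]
    - [0, -0.18, 0.11, 0, 0, 0, 255]
    - [0, -0.265, 0.17, 0, 0, 0, 255]
    - [0, -0.35, 0.24, 0, 0, 0, 255]
    - [0, -0.425, 0.31, 0, 0, 0, 255]
    - [0, -0.5, 0.38, 0, 0, 0, 255]
    - [0, -0.64, 0.54, 0, 0, 0, 255]
    - [0, -0.76, 0.71, 0, 0, 0, 255]
    - [0, -0.76, 0.71, 0, 0, 0, 255]

```text
time: 7.18
eef_pos: [543.5, 230.5, 211.9]
eef_rot: [-2.15, -2.288, 0.002]
force: [1.0, -1.4, -2.7]
width: 8.6
finger_force: 31.2
```

Call:
carry_out:
  commands:
    - [0, -0.1, 0.18, 0, 0, 0, 255]
    - [0, -0.19, 0.37, 0, 0, 0, 255]
    - [0, -0.23, 0.47, 0, 0, 0, 255]
    - [0, -0.26, 0.57, 0, 0, 0, 255]
    - [0, -0.3, 0.78, 0, 0, 0, 255]
    - [0, -0.32, 0.88, 0, 0, 0, 255]
    - [0, -0.33, 0.95, 0, 0, 0, 255]
    - [0, -0.33, 0.99, 0, 0, 0, 255]
    - [0, -0.33, 0.99, 0, 0, 0, 255]

```text
time: 8.3
eef_pos: [512.2, 228.9, 116.0]
eef_rot: [-2.151, -2.289, -0.003]
force: [1.3, 2.2, 0.2]
width: 8.4
finger_force: 31.1
```

It's at 116 mm, against 112.2 mm when first gripped, so I'll press down a little more.

Call:
carry_out:
  commands:
    - [0, 0, 0.03, 0, 0, 0, 255]
    - [0, 0, 0.06, 0, 0, 0, 255]
    - [0, 0, 0.06, 0, 0, 0, 255]

```text
time: 8.68
eef_pos: [512.2, 228.9, 115.4]
eef_rot: [2.151, 2.289, 0.004]
force: [-10.8, -1.4, 31.8]
width: 8.4
finger_force: 34.2
```

At 32 N the tray is firmly on its rest. I'll relieve the press, open partway and withdraw upward.

Call:
carry_out:
  commands:
    - [0, 0, -0.05, 0, 0, 0, 255]
    - [0, 0, -0.05, 0, 0, 0, 120]
    - [0, 0, -0.05, 0, 0, 0, 120]
    - [0, 0, -0.05, 0, 0, 0, 120]
    - [0, 0, -0.05, 0, 0, 0, 120]
    - [0, 0, -0.05, 0, 0, 0, 120]

```text
time: 9.43
eef_pos: [511.5, 228.1, 114.0]
eef_rot: [-2.151, -2.289, 0.001]
force: [0.2, 0.7, -0.6]
width: 45.2
finger_force: 0.0
```

Call:
carry_out:
  commands:
    - [0, 0, -0.15, 0, 0, 0, 120]
    - [0, 0, -0.4, 0, 0, 0, 120]
    - [0, 0, -0.8, 0, 0, 0, 120]
    - [0, 0, -1, 0, 0, 0, 120]
    - [0, 0, -1, 0, 0, 0, 120]

```text
time: 10.05
eef_pos: [513.5, 228.8, 217.5]
eef_rot: [2.149, 2.287, 0.008]
force: [-0.9, 0.2, 0.3]
width: 45.5
finger_force: 0.0
```

```bash
python3 - <<'E'
from h import *
import cv2
a=viewer.read_camera("scene")[170:338,250:474];b=viewer.read_camera("side")[140:308,210:434]
cv2.imwrite("pics/end.png",cv2.resize(np.hstack([a,b]),(800,300),interpolation=cv2.INTER_CUBIC))
E
```

```text
(no output)
```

View pics/end.png

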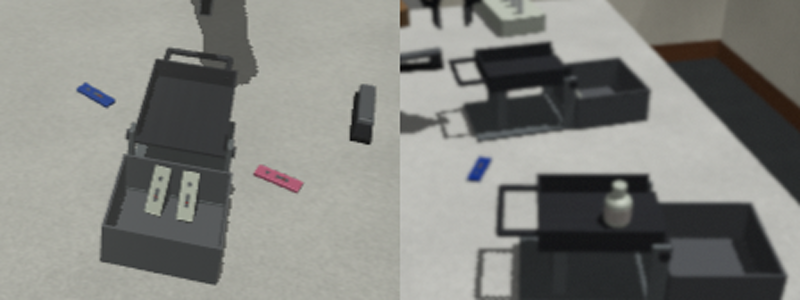

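The tray lies level and empty (handle at about (200,55)), both cassettes are in the bin (about (157,190) and (188,195)), and the other tray with its bottle is undisturbed.

```bash
python3 -c "
from plant import ctrl
print(ctrl.finish_job())"
```

```text
the job is handed in; nothing more can be done
None
```

I handed the job in at about 10 s on the robot's clock: both cassettes are in the bin, the tray is back on its rest and released, and I left the other tray, bottle, jar and stapler alone; the hand-in returned no verdict.

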